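# Send the dished piston down the tipping tray

### The arm

A 7-joint arm with a two-finger parallel gripper is mounted at the origin on the work surface. World frame = base frame: x ahead of the robot, y to its left, z up, the work surface at z = 0. Lengths are in mm, angles in rad, forces in N, time in s.
With the tool pointing down it reaches from about 400 to 875 mm from the base axis. Payload 4.4 kg.
Tool frame: the origin (TCP) lies midway between the tips of the shut fingers; the grasp point (between the pads) lies 19 mm behind it; z points along the fingers, y is the line along which they close (so a half turn about z gives the same grasp; the last joint's range is limited). The gripper opens to 85 mm and grips with 20 to 120 N. Pads are 22 mm wide; open, the fingers measure 114 mm over their backs; the gripper's body (76 mm by 85 mm) begins 54 mm behind the grasp point. The pads swing forward as they close: fully open they stand 13 mm farther back than shut.
Start: joints at [-1.36, 0.628, 0.038, 1.517, -0.027, 0.996, -0.02], TCP at [177.607, 625.279, 231.313] pointing down, gripper open.
Joint ranges: [-3.06, 3.06], [-0.37, 2.12], [-1.25, 1.32], [0.18, 2.47], [-1.1, 4.24], [0.23, 1.98], [-2.94, 2.94]. Speed limits (rad/s): [2.57, 2.57, 3.14, 3.14, 3.14, 3.14, 3.14].

### API

Orientations are given as [roll, pitch, yaw] about the fixed x, y, z axes, in that order (R = Rz(yaw) Ry(pitch) Rx(roll)).
In Python, from cell import ctrl, get_image, get_calibration gives the robot as it stands.
- The arm moves only by the shell command python3 -m creep 'ROWS'. ROWS is JSON, a list of rows, each an object of numbers: "dx", "dy", "dz": the shift along the world's x, y, z normalised to -1 to 1, where 1 is 0.4 m; "rx", "ry", "rz": the turn, a rotation vector about the world's x, y, z normalised to -1 to 1, where 1 is 2 pi rad; "grip": the closure, from -1 (fully open) to 1 (shut). A call has exactly 5 rows; each row is the pose to reach, as a shift and turn from the pose commanded when the call began, turning the shorter way round; what a row does not reach only later rows make up. A row lasts 1/8 s, in which the tool goes at most 62.5 mm and 10.7 degrees, less where a joint would pass 70% of its speed; a pose out of reach is approached as far as the arm can. A call with a number of a shift or a turn outside -1 to 1 is refused whole. A call with a gripper value outside its range is refused whole. The fingers move at their own pace and stop on an object; the grip force is fixed at half the most. Time passes only in rows, so rows that repeat a pose let the fingers close, or fill a call up. It gives the time, the measured TCP pose, the force, the opening and the grip force at its end, in the units of the state.
- ctrl.read_state(): the state, without advancing time (a new reading comes with each control period).
- get_image(name): name is "scene" or "top" or "wrist"; returns the picture (420x560x3 uint8, red, green, blue); there is no depth.
- get_calibration(name): a dict with "mtx" (3x3 intrinsics, pixels), "world_from_camera" (4x4, takes a point from camera to world coordinates). Camera axes: x right, y down, z forward; pixel columns grow to the right and rows downward; lengths in mm; the calibration is good to about 2 mm. A picture is of the moment at which its call begins: read the wrist's pose just before it. get_calibration takes no time and is no camera call; for the wrist camera it gives the pose at the moment of the call.
- ctrl.finish_job(): hands the job in; it is judged then, once.
The state is a dict: "clock": time; "qpos": joint angles; "qd": joint speeds; "tau": joint torques, N m; "eef_pos": TCP position; "tool_rot": TCP orientation; "force": force on the tool from outside, world axes, zero at the start; "torque": the same for the moment, N m; "width": finger opening in mm; "gripper_force": force on a finger pad.
Only numpy, scipy, OpenCV 4.12 (cv2) and the standard library are available. Lean on these libraries where they do the work, as an engineer would, in place of code of your own. Each camera call takes 0.05 s, during which the arm holds its last target. There are 200 camera calls.

### The job

On the engine bench, pick up the piston with the dished (hollowed) crown, not the flat-topped ones, and set it down on the tipping tray, on the half between the pivot and the catch pan. Let go and get clear, so that its weight tips the tray and it slides into the pan, after which the empty tray swings back level. Leave it lying in the pan.

Things in the scene. Friction and masses are not known exactly. Their poses are not given: they have to be found in the camera images.
- piston: Piston to send: bare aluminium cylinder, 54 mm diameter, 48 mm tall, 0.22 to 0.31 kg, standing on its skirt on the table, any yaw. Its crown has a round dish 36 mm wide, 10 mm deep, with a dark floor; two others of the same size near it have flat crowns; the three stand in any order. Origin: centre of the underside, z up its axis. Grip across the diameter from above.
- tray (a joint): Aluminium tray, 140 x 260 mm, on a blue stand; pivot 130 mm above the table. 0 = level (rest, a stop), to 0.45 rad as the pan end swings down. It reaches 160 mm from the pivot to the pan side, 100 mm the other, where a dark 16 mm bar lies across it as counterweight. Slick, damped: the piston 45 to 115 mm from the pivot tips it within 1 s and slides off; empty it swings back in about 2 s.
- load (a point): Middle of the tray's loading half, on its floor, 140 mm above the table when level, 75 mm from the pivot towards the pan; marked by a flat grey disc 64 mm across. Swings with the tray. y points along the tray to the pan, x along the pivot, z up. Lips 10 mm high run along both long sides, 134 mm apart inside. Fingers closing along x stay out of the sliding piston's way.
- pan (a point): Centre of the inner floor (black rubber) of the steel catch pan, 4 mm above the table, 240 mm from the pivot. Inside 166 mm (x) by 210 mm (y); walls 70 mm high at the sides, 50 mm under the tray end, 110 mm at the far end. Axes as those of load with the tray level. Stand and pan are fixed to the table and to each other.

How it is judged (in metres and radians):
On the way, in this order (a step that is already met when the one before it is completed fails the run):
1. The piston is brought down onto the tray's loading half in the fingers (underside within 20 mm of the tray, not dropped from higher) (x of piston in the frame of load between -0.05 and 0.05 m and y of piston in the frame of load between -0.055 and 0.06 m and z of piston in the frame of load between -0.01 and 0.02 m and contact force between the fingers and piston above 0.5 N), for 0.02 s.
2. Let go, the piston rides the tray and its weight tips it (by more than 0.15 rad) (x of piston in the frame of load between -0.06 and 0.06 m and y of piston in the frame of load between -0.07 and 0.1 m and z of piston in the frame of load between -0.01 and 0.03 m and value of joint tray above 0.15 rad and contact force between each of the arm, the fingers and piston below 0.1 N), for 0.04 s.
At the end, for the whole second after the job is handed in: The dished piston lies inside the catch pan, in any attitude (its origin within the pan's walls and under 65 mm above its floor), at rest (under 20 mm/s), and the tray is back level within 0.06 rad (x of piston in the frame of pan between -0.083 and 0.083 m and y of piston in the frame of pan between -0.105 and 0.105 m and z of piston in the frame of pan between -0.005 and 0.065 m and linear speed of piston below 0.02 m/s and value of joint tray below 0.06 rad); the robot touches nothing.
It also fails if it takes over 32 s, if anything falls off the work surface, if the arm or the gripper's body presses on something with over 40 N, if the wrist force passes 120 N, or if a joint passes its speed limit or range.

## Working session

There is one attempt and no reset: what is moved stays moved. The work goes in short steps, Python scripts to look and compute and a shell command to move; the robot and the scene stay as the last step left them, time stands still between calls to the robot, and variables do not carry over. Pictures are saved under pics/ and viewed, at most 10 in all, crops included, and the job is handed in when it is done.

```bash
mkdir -p pics; python3 - <<'E'
from cell import ctrl,get_image,get_calibration
import cv2,numpy as np
np.set_printoptions(suppress=True,precision=3)
s=ctrl.read_state();print(s['clock'],s['eef_pos'],s['tool_rot'],s['width'])
for n in('top','scene'):
    cv2.imwrite(f'pics/{n}0.png',get_image(n)[:,:,::-1]);c=get_calibration(n);print(n,c['mtx'],c['world_from_camera'])
E
```

```text
0.0 [177.427 624.664 230.388] [-3.14   0.     2.865] 85.1461681770206
top [[492.772   0.    277.119]
 [  0.    492.772 216.424]
 [  0.      0.      1.   ]] [[   0.028   -0.998    0.063  427.738]
 [  -1.      -0.028   -0.009    7.029]
 [   0.011   -0.063   -0.998 1277.86 ]
 [   0.       0.       0.       1.   ]]
scene [[512.419   0.    286.707]
 [  0.    512.419 203.468]
 [  0.      0.      1.   ]] [[  -0.836    0.436   -0.332  924.127]
 [   0.548    0.649   -0.527  665.148]
 [  -0.015   -0.623   -0.782 1122.215]
 [   0.       0.       0.       1.   ]]
```

View pics/top0.png

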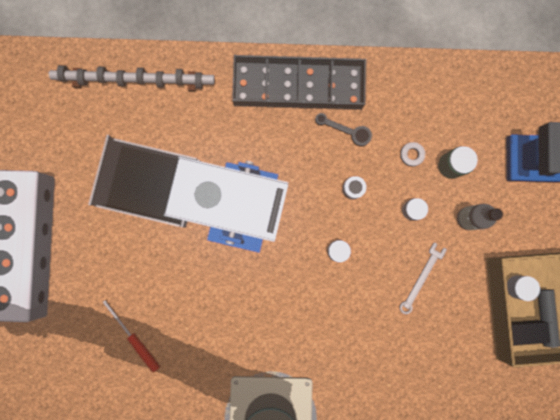

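View pics/scene0.png

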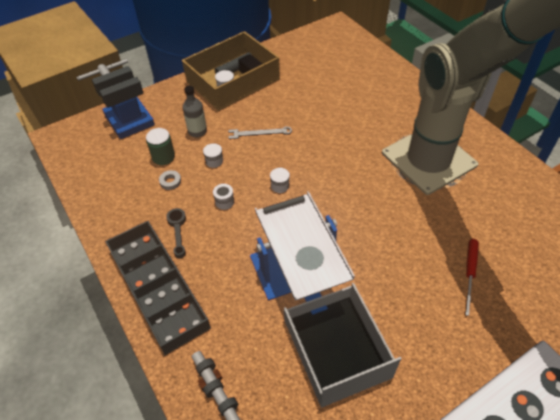

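The top image shows the dished piston as a ring at (355,187), with flat ones at (340,251) and (417,209). The loading disc is at (207,194), the pan is to its left and the counterweight bar is at (276,210). In the scene image the dished piston is at (223,194) and the disc at (310,258).

```bash
cat > h.py <<'E'
import numpy as np
from cell import get_calibration
def plane(n,uv,z):
    c=get_calibration(n);T=np.array(c['world_from_camera']);d=T[:3,:3]@np.linalg.solve(np.array(c['mtx']),[*uv,1]);o=T[:3,3]
    return (o+d*(z-o[2])/d[2]).round(1)
E
python3 - <<'E'
import cv2,numpy as np
from h import plane
def cen(n,box,f):
    im=cv2.imread(f'pics/{n}0.png').astype(int);x0,y0,x1,y1=box;c=im[y0:y1,x0:x1]
    m=f(c).astype(np.uint8);k,l,s,ce=cv2.connectedComponentsWithStats(m);i=1+np.argmax(s[1:,4]);return ce[i]+[x0,y0],s[i]
def dark(c):return (c.max(2)<185)&(c.max(2)-c.min(2)<30)
def bright(c):return (c.min(2)>130)
for n,b,f,z in[('top',(343,175,368,200),bright,48),('top',(347,180,363,195),lambda c:c.max(2)<120,38),('scene',(210,180,238,204),bright,48),('top',(190,178,225,211),dark,140),('scene',(292,243,328,273),dark,140),('top',(330,240,350,262),bright,48),('top',(405,198,430,221),bright,48)]:
    c,s=cen(n,b,f);print(n,c.round(1),s,plane(n,c,z))
bar=plane('top',(276,210),148);print('bar',bar)
# white tray corners
im=cv2.imread('pics/top0.png').astype(int);m=((im.min(2)>130)).astype(np.uint8)
m[:, :150]=0;m[:,300:]=0
k,l,s,ce=cv2.connectedComponentsWithStats(m);i=l[205,240];print(s[i]);r=cv2.minAreaRect(np.argwhere(l==i)[:,::-1].astype(np.float32));p=cv2.boxPoints(r);print(r)
w=[plane('top',q,148) for q in p];print(w)
cv2.imwrite('pics/z0.png',cv2.resize(cv2.imread('pics/top0.png')[120:280,80:380],None,fx=2.6,fy=2.6,interpolation=2))
E
```

```text
top [355.1 186.7] [  1   1  23  23 303] [ 586.3 -198.4   48. ]
top [356.3 184.9] [ 3  2 11  9 35] [ 592.2 -203.2   38. ]
scene [222.4 190.8] [  3   3  20  16 173] [ 590.2 -195.    48. ]
top [207.4 194.3] [  5   4  26  26 529] [546.8 159.3 140. ]
scene [309.3 257.8] [  4   3  28  24 513] [550.8 162.4 140. ]
top [339.5 250.8] [  0   0  20  22 388] [ 424.5 -162.3   48. ]
top [417.  208.5] [  1   0  23  22 405] [ 535.9 -355.2   48. ]
bar [ 5.142e+02 -5.000e-01  1.480e+02]
[ 150  146  139   96 7180]
((212.2117462158203, 197.04705810546875), (143.6079559326172, 72.67170715332031), 12.52880859375)
[array([489. , 323.6, 148. ]), array([654.2, 294.8, 148. ]), array([591.2, -31.2, 148. ]), array([426.8,   0.7, 148. ])]
```

View pics/z0.png

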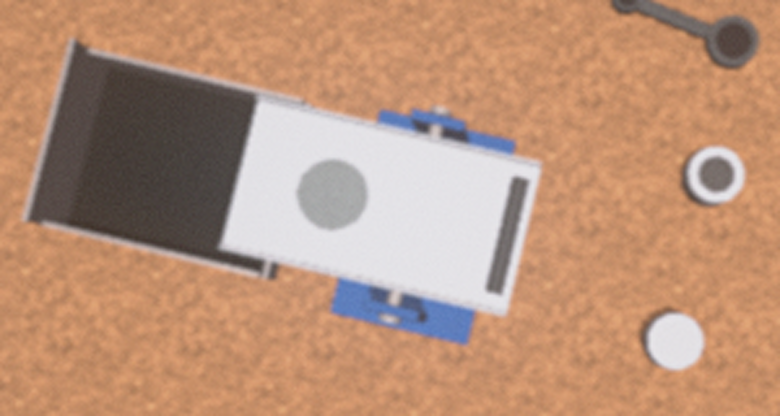

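```bash
python3 -m creep '[{"dx":0.1,"dy":-0.1,"rz":-0.02,"grip":-1},{"dx":0.2,"dy":-0.2,"rz":-0.045,"grip":-1},{"dx":0.3,"dy":-0.3,"rz":-0.07,"grip":-1},{"dx":0.4,"dy":-0.4,"rz":-0.095,"grip":-1},{"dx":0.5,"dy":-0.5,"rz":-0.12,"grip":-1}]'; python3 -c "
from cell import ctrl
s=ctrl.read_state();print(s['clock'],s['qpos'],s['eef_pos'],s['tool_rot'])"
```

```text
0.1 [-1.35981628  0.6292804   0.03841798  1.51825367 -0.02702466  0.99631055
 -0.01998733] [177.41432084 624.73770233 230.46779208] [-3.13985728e+00 -1.76675986e-05  2.86483384e+00]$[0]: bad value
```

```bash
python3 -m creep '[{"dx":0.1,"dy":-0.1,"dz":0,"rx":0,"ry":0,"rz":-0.02,"grip":-1},{"dx":0.2,"dy":-0.2,"dz":0,"rx":0,"ry":0,"rz":-0.045,"grip":-1},{"dx":0.3,"dy":-0.3,"dz":0,"rx":0,"ry":0,"rz":-0.07,"grip":-1},{"dx":0.4,"dy":-0.4,"dz":0,"rx":0,"ry":0,"rz":-0.095,"grip":-1},{"dx":0.5,"dy":-0.5,"dz":0,"rx":0,"ry":0,"rz":-0.12,"grip":-1}]'; python3 -c "
from cell import ctrl
s=ctrl.read_state();print(s['clock'],s['qpos'],s['eef_pos'],s['tool_rot'])"
```

```text
clock: 0.72
eef_pos: [378.6, 423.8, 231.1]
tool_rot: [-3.141, 0.0, 2.106]
force: [1.4, 0.1, -0.2]
width: 85.6
gripper_force: 0.0
0.725 [-1.05523064  0.52103816  0.25001334  1.75564824 -0.15987241  0.88504315
 -0.20052542] [378.55600471 423.75527823 231.1272208 ] [-3.14128251e+00  4.79110365e-05  2.10575103e+00]
```

```bash
python3 -m creep '[{"dx":0.055,"dy":-0.14,"dz":0,"rx":0,"ry":0,"rz":-0.024,"grip":-1},{"dx":0.11,"dy":-0.28,"dz":0,"rx":0,"ry":0,"rz":-0.048,"grip":-1},{"dx":0.165,"dy":-0.42,"dz":0,"rx":0,"ry":0,"rz":-0.072,"grip":-1},{"dx":0.22,"dy":-0.56,"dz":0,"rx":0,"ry":0,"rz":-0.096,"grip":-1},{"dx":0.275,"dy":-0.7,"dz":0,"rx":0,"ry":0,"rz":-0.118,"grip":-1}]'; python3 -m creep '[{"dx":0.05,"dy":-0.14,"dz":0,"rx":0,"ry":0,"rz":0,"grip":-1},{"dx":0.1,"dy":-0.28,"dz":0,"rx":0,"ry":0,"rz":0,"grip":-1},{"dx":0.15,"dy":-0.42,"dz":0,"rx":0,"ry":0,"rz":0,"grip":-1},{"dx":0.2,"dy":-0.56,"dz":0,"rx":0,"ry":0,"rz":0,"grip":-1},{"dx":0.25,"dy":-0.7,"dz":0,"rx":0,"ry":0,"rz":0,"grip":-1}]'; python3 - <<'E'
from cell import ctrl,get_image
import cv2
s=ctrl.read_state();print(s['clock'],s['qpos'],s['eef_pos'],s['tool_rot'])
cv2.imwrite('pics/w1.png',get_image('wrist')[:,:,::-1])
E
```

```text
clock: 1.35
eef_pos: [487.9, 143.6, 231.2]
tool_rot: [-3.142, -0.0, 1.365]
force: [0.5, -0.0, -0.4]
width: 85.1
gripper_force: 0.0
clock: 1.98
eef_pos: [587.9, -136.2, 231.0]
tool_rot: [-3.141, -0.001, 1.37]
force: [0.7, -0.0, 1.0]
width: 85.6
gripper_force: 0.0
1.975 [-0.09473391  0.59744967  0.44860345  1.66154547 -0.30451648  0.95305814
  0.2631406 ] [ 587.94245271 -136.22211669  230.97700454] [-3.14106449e+00 -5.03524454e-04  1.36972256e+00]
```

View pics/w1.png

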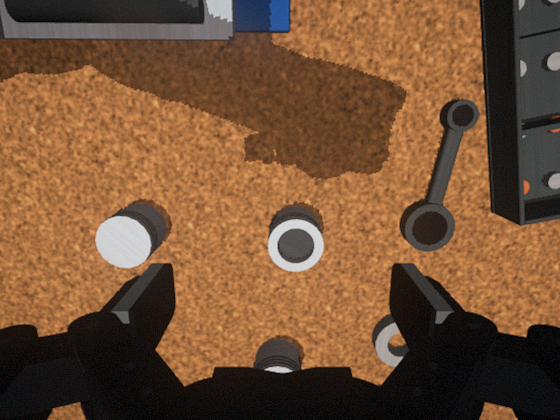

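The wrist view shows the dished piston at about (296,245), between the two fingers.

```bash
python3 - <<'E'
from h import plane
import cv2,numpy as np
im=cv2.imread('pics/w1.png').astype(int)
m=(im.min(2)>150).astype(np.uint8);m[:,:250]=0;m[:,340:]=0;m[:200]=0;m[290:]=0
(c,r,a)=cv2.minAreaRect(max(cv2.findContours(m,0,1)[0],key=len));print(c,r);print(plane('wrist',c,48))
E
```

```text
(295.2500305175781, 245.25003051757812) (53.03300476074219, 53.740116119384766)
[ 589.  -211.7   48. ]
```

The wrist figure is 13 mm off the other two, and the arm may still have been moving. I'll retake it at rest.

```bash
python3 - <<'E'
from h import plane
from cell import ctrl,get_image
import cv2,numpy as np
print(ctrl.read_state()['eef_pos'])
im=get_image('wrist')[:,:,::-1].astype(int);cv2.imwrite('pics/w2.png',im)
m=(im.min(2)>150).astype(np.uint8);m[:,:250]=0;m[:,345:]=0;m[:180]=0;m[300:]=0
(c,r,a)=cv2.minAreaRect(max(cv2.findContours(m,0,1)[0],key=len));print(c,r);print(plane('wrist',c,48))
print(ctrl.read_state()['eef_pos'])
E
```

```text
[ 589.26401648 -147.78078585  231.65648495]
(291.1000061035156, 231.80001831054688) (54.56005859375, 53.21841049194336)
[ 586.1 -193.1   48. ]
[ 587.85197145 -144.18606433  231.41733175][ WARN:0@0.929] global loadsave.cpp:1063 imwrite_ Unsupported depth image for selected encoder is fallbacked to CV_8U.
```

```bash
python3 -m creep '[{"dx":0,"dy":-0.08,"dz":-0.06,"rx":0,"ry":0,"rz":0,"grip":-1},{"dx":0,"dy":-0.14,"dz":-0.13,"rx":0,"ry":0,"rz":0,"grip":-1},{"dx":0,"dy":-0.155,"dz":-0.2,"rx":0,"ry":0,"rz":0,"grip":-1},{"dx":0,"dy":-0.155,"dz":-0.225,"rx":0,"ry":0,"rz":0,"grip":-1},{"dx":0,"dy":-0.155,"dz":-0.225,"rx":0,"ry":0,"rz":0,"grip":-1}]'; python3 - <<'E'
from h import plane
from cell import ctrl,get_image
import cv2,numpy as np
for k in range(5):
    s=ctrl.read_state();im=get_image('wrist')[:,:,::-1].copy();print(s['eef_pos'],s['tool_rot'])
cv2.imwrite('pics/w3.png',im);im=im.astype(int)
m=(im.min(2)>150).astype(np.uint8);m[:,:200]=0;m[:,390:]=0
(c,r,a)=cv2.minAreaRect(max(cv2.findContours(m,0,1)[0],key=len));print(c,r);print(plane('wrist',c,48))
E
```

```text
clock: 2.7
eef_pos: [587.4, -195.5, 140.8]
tool_rot: [-3.14, -0.001, 1.37]
force: [-0.5, 1.0, 0.7]
width: 85.2
gripper_force: 0.0
[ 587.37776527 -195.5291624   140.81242446] [-3.14005563e+00 -7.87583301e-04  1.37036683e+00]
[ 588.03456734 -195.82877193  141.69195404] [ 3.14130890e+00 -4.58914708e-04  1.37050825e+00]
[ 588.38563055 -196.05781897  142.22103127] [ 3.14018640e+00 -2.44585288e-04  1.37052051e+00]
[ 588.48544977 -196.22341359  142.44777053] [ 3.13967766e+00 -1.20032992e-04  1.37042915e+00]
[ 588.48219374 -196.3089598   142.49612972] [ 3.13954954e+00 -9.38360296e-05  1.37036180e+00]
(273.31036376953125, 232.72415161132812) (74.64952850341797, 29.711254119873047)
[ 578.7 -211.4   48. ]
```

View pics/w3.png

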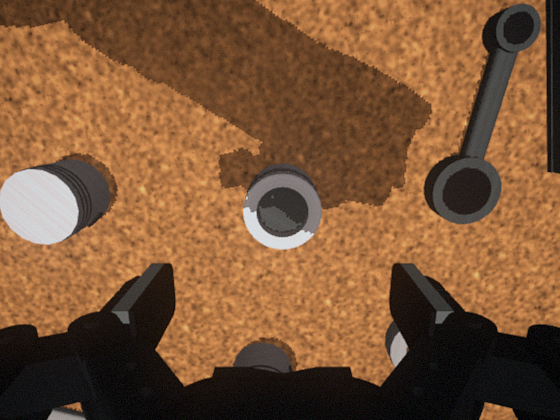

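The crown is now half in the gripper's shadow. Its outline spans columns 244–321 with the bottom at row 249, so its centre is about (282.5,210.5).

```bash
python3 -c "
from h import plane
print(plane('wrist',(282.5,210.5),48), plane('wrist',(244,210.5),48),plane('wrist',(321,210.5),48))"
```

```text
[ 588.2 -197.    48. ] [ 562.4 -191.7   48. ] [ 614.  -202.2   48. ]
```

```bash
python3 -m creep '[{"dx":0,"dy":0,"dz":-0.1,"rx":0,"ry":0,"rz":0,"grip":-1},{"dx":0,"dy":0,"dz":-0.2,"rx":0,"ry":0,"rz":0,"grip":-1},{"dx":0,"dy":0,"dz":-0.28,"rx":0,"ry":0,"rz":0,"grip":-1},{"dx":0,"dy":0,"dz":-0.32,"rx":0,"ry":0,"rz":0,"grip":-1},{"dx":0,"dy":0,"dz":-0.33,"rx":0,"ry":0,"rz":0,"grip":-1}]';python3 -m creep '[{"dx":0,"dy":0,"dz":0,"rx":0,"ry":0,"rz":0,"grip":-1},{"dx":0,"dy":0,"dz":0,"rx":0,"ry":0,"rz":0,"grip":1},{"dx":0,"dy":0,"dz":0,"rx":0,"ry":0,"rz":0,"grip":1},{"dx":0,"dy":0,"dz":0,"rx":0,"ry":0,"rz":0,"grip":1},{"dx":0,"dy":0,"dz":0,"rx":0,"ry":0,"rz":0,"grip":1}]'
```

```text
clock: 3.58
eef_pos: [587.6, -196.7, 9.1]
tool_rot: [-3.141, -0.0, 1.369]
force: [-0.1, 0.6, 0.7]
width: 85.4
gripper_force: 0.0
clock: 4.2
eef_pos: [588.4, -197.0, 10.6]
tool_rot: [3.14, -0.0, 1.369]
force: [0.2, 0.5, 4.9]
width: 52.6
gripper_force: 62.5
```

```bash
python3 -m creep '[{"dx":0,"dy":0,"dz":0,"rx":0,"ry":0,"rz":0,"grip":1},{"dx":0,"dy":0,"dz":0,"rx":0,"ry":0,"rz":0,"grip":1},{"dx":0,"dy":0,"dz":0,"rx":0,"ry":0,"rz":0,"grip":1},{"dx":0,"dy":0,"dz":0,"rx":0,"ry":0,"rz":0,"grip":1},{"dx":0,"dy":0,"dz":0,"rx":0,"ry":0,"rz":0,"grip":1}]'
```

```text
clock: 4.82
eef_pos: [588.4, -196.9, 10.6]
tool_rot: [3.14, -0.0, 1.369]
force: [0.5, 0.4, 5.6]
width: 52.7
gripper_force: 62.5
```

```bash
python3 -m creep '[{"dx":0,"dy":0,"dz":0.1,"rx":0,"ry":0,"rz":0,"grip":1},{"dx":0,"dy":0,"dz":0.22,"rx":0,"ry":0,"rz":0,"grip":1},{"dx":0,"dy":0,"dz":0.35,"rx":0,"ry":0,"rz":0,"grip":1},{"dx":0,"dy":0,"dz":0.48,"rx":0,"ry":0,"rz":0,"grip":1},{"dx":0,"dy":0,"dz":0.55,"rx":0,"ry":0,"rz":0,"grip":1}]';python3 -m creep '[{"dx":-0.01,"dy":0.08,"dz":0,"rx":0,"ry":0,"rz":0,"grip":1},{"dx":-0.02,"dy":0.18,"dz":0,"rx":0,"ry":0,"rz":0,"grip":1},{"dx":-0.03,"dy":0.3,"dz":0,"rx":0,"ry":0,"rz":0,"grip":1},{"dx":-0.05,"dy":0.42,"dz":0,"rx":0,"ry":0,"rz":0,"grip":1},{"dx":-0.06,"dy":0.52,"dz":0,"rx":0,"ry":0,"rz":0,"grip":1}]'
python3 -m creep '[{"dx":-0.01,"dy":0.12,"dz":0,"rx":0,"ry":0,"rz":0,"grip":1},{"dx":-0.02,"dy":0.24,"dz":0,"rx":0,"ry":0,"rz":0,"grip":1},{"dx":-0.03,"dy":0.34,"dz":0,"rx":0,"ry":0,"rz":0,"grip":1},{"dx":-0.0375,"dy":0.3725,"dz":0,"rx":0,"ry":0,"rz":0,"grip":1},{"dx":-0.0375,"dy":0.3725,"dz":0,"rx":0,"ry":0,"rz":0,"grip":1}]'; python3 - <<'E'
from h import plane
from cell import ctrl,get_image
import cv2,numpy as np
for k in range(4): im=get_image('wrist')[:,:,::-1]
cv2.imwrite('pics/w4.png',im)
cv2.imwrite('pics/s4.png',get_image('scene')[:,:,::-1]);s=ctrl.read_state();print(s['clock'],s['eef_pos'],s['tool_rot'],s['width'])
E
```

```text
clock: 5.45
eef_pos: [588.3, -197.1, 232.5]
tool_rot: [3.138, 0.0, 1.369]
force: [-0.9, 0.0, -1.9]
width: 53.0
gripper_force: 63.8
clock: 6.08
eef_pos: [562.5, 13.6, 229.2]
tool_rot: [-3.14, -0.001, 1.371]
force: [0.7, -0.2, -1.7]
width: 52.7
gripper_force: 63.8
clock: 6.7
eef_pos: [548.0, 160.7, 229.2]
tool_rot: [-3.141, 0.0, 1.371]
force: [-0.2, -0.6, -2.1]
width: 53.0
gripper_force: 63.8
6.95 [548.94301457 158.33664105 229.47716274] [3.14118614e+00 5.74701269e-04 1.36653727e+00] 52.955043499786846
```

View pics/w4.png

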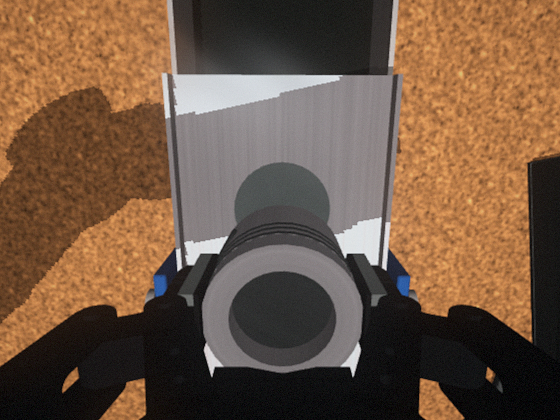

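View pics/s4.png

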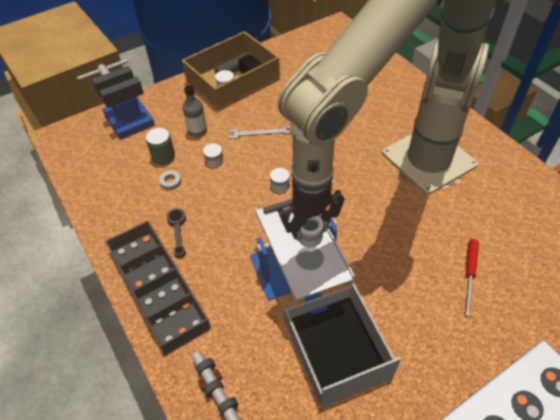

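The disc is centred at about (282,207) in the wrist view, laterally in line with the piston, and the jaws are square to the tray. The scene view shows the piston held above the tray near the disc.

```bash
python3 -c "
from h import plane
print(plane('wrist',(282.5,207),140),plane('wrist',(282.5,163),140))"
python3 -m creep '[{"dx":0,"dy":0,"dz":-0.06,"rx":0,"ry":0,"rz":0,"grip":1},{"dx":0,"dy":0,"dz":-0.12,"rx":0,"ry":0,"rz":0,"grip":1},{"dx":0,"dy":0,"dz":-0.16,"rx":0,"ry":0,"rz":0,"grip":1},{"dx":0,"dy":0,"dz":-0.18,"rx":0,"ry":0,"rz":0,"grip":1},{"dx":0,"dy":0,"dz":-0.1875,"rx":0,"ry":0,"rz":0,"grip":1}]';python3 -m creep '[{"dx":0,"dy":0,"dz":0,"rx":0,"ry":0,"rz":0,"grip":1},{"dx":0,"dy":0,"dz":0,"rx":0,"ry":0,"rz":0,"grip":1},{"dx":0,"dy":0,"dz":0,"rx":0,"ry":0,"rz":0,"grip":1},{"dx":0,"dy":0,"dz":0,"rx":0,"ry":0,"rz":0,"grip":1},{"dx":0,"dy":0,"dz":0,"rx":0,"ry":0,"rz":0,"grip":1}]'
python3 - <<'E'
from cell import get_image
import cv2
im=get_image('scene')[:,:,::-1]
cv2.imwrite('pics/s5.png',cv2.resize(im[170:310,230:400],None,fx=4,fy=4,interpolation=2))
E
```

```text
[549.4 161.5 140. ] [555.3 190.4 140. ]
clock: 7.58
eef_pos: [548.9, 160.0, 154.2]
tool_rot: [3.141, -0.0, 1.369]
force: [-0.3, -0.4, -2.2]
width: 53.0
gripper_force: 63.8
clock: 8.2
eef_pos: [548.6, 160.3, 154.4]
tool_rot: [3.141, -0.0, 1.369]
force: [-0.0, -0.1, -2.7]
width: 52.7
gripper_force: 63.8
```

View pics/s5.png

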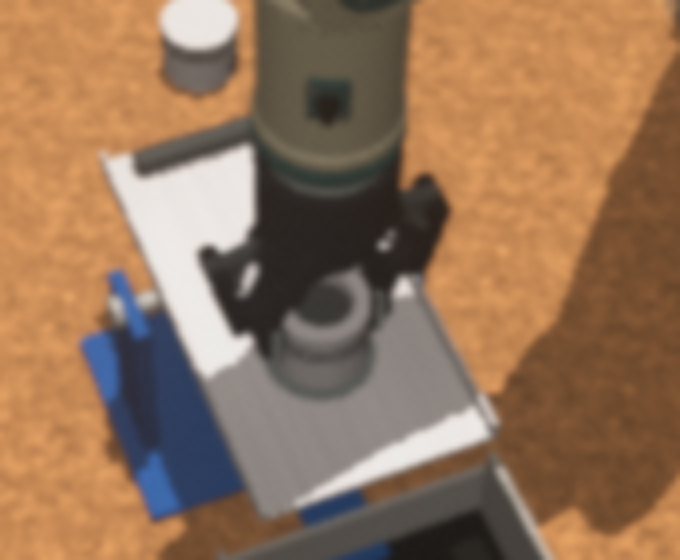

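The piston hangs a few millimetres over the disc on the level tray, so I'll release it and rise.

```bash
python3 -m creep '[{"dx":0,"dy":0,"dz":-0.005,"rx":0,"ry":0,"rz":0,"grip":1},{"dx":0,"dy":0,"dz":-0.005,"rx":0,"ry":0,"rz":0,"grip":-1},{"dx":0,"dy":0,"dz":-0.005,"rx":0,"ry":0,"rz":0,"grip":-1},{"dx":0,"dy":0,"dz":0.03,"rx":0,"ry":0,"rz":0,"grip":-1},{"dx":0,"dy":0,"dz":0.15,"rx":0,"ry":0,"rz":0,"grip":-1}]';python3 -m creep '[{"dx":0,"dy":0,"dz":0.12,"rx":0,"ry":0,"rz":0,"grip":-1},{"dx":0,"dy":0,"dz":0.2,"rx":0,"ry":0,"rz":0,"grip":-1},{"dx":0,"dy":0,"dz":0.25,"rx":0,"ry":0,"rz":0,"grip":-1},{"dx":0,"dy":0,"dz":0.25,"rx":0,"ry":0,"rz":0,"grip":-1},{"dx":0,"dy":0,"dz":0.25,"rx":0,"ry":0,"rz":0,"grip":-1}]'
for i in 1 2 3 4 5; do python3 -m creep '[{"dx":0,"dy":0,"dz":0,"rx":0,"ry":0,"rz":0,"grip":-1},{"dx":0,"dy":0,"dz":0,"rx":0,"ry":0,"rz":0,"grip":-1},{"dx":0,"dy":0,"dz":0,"rx":0,"ry":0,"rz":0,"grip":-1},{"dx":0,"dy":0,"dz":0,"rx":0,"ry":0,"rz":0,"grip":-1},{"dx":0,"dy":0,"dz":0,"rx":0,"ry":0,"rz":0,"grip":-1}]' | head -1; done
python3 - <<'E'
from cell import get_image
import cv2
cv2.imwrite('pics/s6.png',get_image('scene')[:,:,::-1])
E
```

```text
clock: 8.88
eef_pos: [547.1, 160.0, 213.8]
tool_rot: [-3.138, 0.002, 1.369]
force: [0.2, 0.8, -0.1]
width: 85.7
gripper_force: 0.0
clock: 9.5
eef_pos: [548.1, 160.2, 313.9]
tool_rot: [-3.141, 0.0, 1.369]
force: [0.0, -0.4, -0.2]
width: 85.3
gripper_force: 0.0
clock: 10.12
clock: 10.75
clock: 11.38
clock: 12.0
clock: 12.62
```

View pics/s6.png

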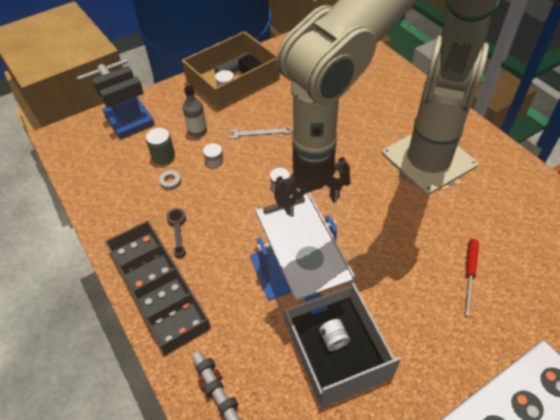

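The piston is lying in the pan at about (333,335) and the tray is level again. I'll check that the piston is still, then hand in.

```bash
for i in 1 2; do python3 -m creep '[{"dx":0,"dy":0,"dz":0,"rx":0,"ry":0,"rz":0,"grip":-1},{"dx":0,"dy":0,"dz":0,"rx":0,"ry":0,"rz":0,"grip":-1},{"dx":0,"dy":0,"dz":0,"rx":0,"ry":0,"rz":0,"grip":-1},{"dx":0,"dy":0,"dz":0,"rx":0,"ry":0,"rz":0,"grip":-1},{"dx":0,"dy":0,"dz":0,"rx":0,"ry":0,"rz":0,"grip":-1}]' | head -1; done
python3 - <<'E'
from cell import get_image,ctrl
import cv2,numpy as np
a=cv2.imread('pics/s6.png').astype(int);b=get_image('scene')[:,:,::-1].astype(int)
d=abs(a-b)[290:405,285:400].max(2);print(d.max(),(d>30).sum())
d2=abs(cv2.imread('pics/scene0.png').astype(int)-b)[265:295,285:350].max(2);print('tray vs start',(d2>40).sum())
if (d>30).sum()<10: print(ctrl.finish_job())
E
```

```text
clock: 13.3
clock: 13.92
3 0
tray vs start 1407
the job is handed in; nothing more can be done
None
```

I set the dished piston on the loading disc and let go; it slid into the pan and lay still there, and I handed the job in at about 14 s with the arm clear. The tray looked level, but only by eye: my pixel check against the start image showed a difference, which I put down to the arm's shadow and did not confirm.

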